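Sort two bolts by thread pitch on the gauge plates

TASK

Sort the two bolts lying on the bench by thread pitch: lay the coarse-threaded bolt across the coarse-toothed gauge plate and the fine-threaded bolt across the fine-toothed one, each lying level with its bare thread down in both V notches. Set them down gently, do not drop them in, and let go.

Things in the scene. Friction and masses are not known exactly. Their poses are not given: they have to be found in the camera images.
- coarse_bolt: Thicker steel bolt, coarse ridges (4 mm pitch), lying level, a nut on its end. Thread dia 20 mm, 96 mm of it bare between hex head (13 mm thick) and nut (16 mm + 4 mm stub); hexes 30 mm across flats, 35 over corners, flat on the bench: axis 15 mm up. 0.42 kg. Origin: on the axis midway between head and nut, near the centre of mass; x along the axis, head to nut. May be seated either way round.
- fine_bolt: Slimmer steel bolt, fine ridges (1.5 mm pitch), lying level, a nut on its end. Thread dia 14 mm, 96 mm of it bare between hex head (9 mm thick) and nut (11 mm + 4 mm stub); hexes 22 mm across flats, 25 over corners, flat on the bench: axis 11 mm up. 0.2 kg. Origin: on the axis midway between head and nut, near the centre of mass; x along the axis, head to nut. May be seated either way round.
- coarse_seat (a point): Where the coarse bolt's origin lies once seated, 42 mm over the bench; x along its axis. Gauge: fixed plate 100 x 72 x 8 mm, long edges with 4 mm teeth; two saddles 52 mm wide, 22 to 32 mm either side of this point along x, 44 mm free between them for fingers. V notches, 45 degree sides, the wider pair: mouth 40 mm wide, 48 mm up; apex 28 mm up. Head and nut stay outside, 16 mm play each way.
- fine_seat (a point): Where the fine bolt's origin lies once seated, 42 mm over the bench; x along its axis. Gauge: fixed plate 100 x 44 x 8 mm, long edges with 1.5 mm teeth; two saddles 36 mm wide, 22 to 32 mm either side of this point along x, 44 mm free between them for fingers. V notches, 45 degree sides, the narrower pair: mouth 24 mm wide, 44 mm up; apex 32 mm up. Head and nut stay outside, 16 mm play each way.
There are look-alikes about, which are no part of the job. Leave any green or orange look-alike of the fine_bolt alone.

How it is judged (in metres and radians):
At the end, for the whole second after the job is handed in: Each bolt rests, released and still, in the notches of its own gauge: middle of its bare thread within 18 mm along the axis, 10 mm sideways and 5 mm in height of the seat point, in line with the seat within 10 degrees and level within 4 degrees, either way round (x of coarse_bolt in the frame of coarse_seat between -0.018 and 0.018 m and y of coarse_bolt in the frame of coarse_seat between -0.01 and 0.01 m and z of coarse_bolt in the frame of coarse_seat between -0.005 and 0.005 m and angle between the x axis of coarse_bolt and the x axis of coarse_seat, either way round below 0.175 rad and angle between coarse_bolt's own x axis and vertical between 1.5008 and 1.6408 rad and linear speed of each of coarse_bolt, fine_bolt below 0.02 m/s and x of fine_bolt in the frame of fine_seat between -0.018 and 0.018 m and y of fine_bolt in the frame of fine_seat between -0.01 and 0.01 m and z of fine_bolt in the frame of fine_seat between -0.005 and 0.005 m and angle between the x axis of fine_bolt and the x axis of fine_seat, either way round below 0.175 rad and angle between fine_bolt's own x axis and vertical between 1.5008 and 1.6408 rad); the robot touches nothing.
It fails at once if the coarse bolt was dropped or slammed into its gauge (faster than 0.6 m/s within 20 mm of its seat) (distance between coarse_bolt and coarse_seat below 0.02 m and linear speed of coarse_bolt above 0.6 m/s).
It fails at once if the fine bolt was dropped or slammed into its gauge (faster than 0.6 m/s within 20 mm of its seat) (distance between fine_bolt and fine_seat below 0.02 m and linear speed of fine_bolt above 0.6 m/s).
It also fails if it takes over 58 s, if anything falls off the work surface, if the arm or the gripper's body presses on something with over 40 N, if the wrist force passes 120 N, or if a joint passes its speed limit or range.

ROBOT

A 7-joint arm with a two-finger parallel gripper is mounted at the origin on the work surface. World frame = base frame: x ahead of the robot, y to its left, z up, the work surface at z = 0. Lengths are in mm, angles in rad, forces in N, time in s.
With the tool pointing down it reaches from about 400 to 875 mm from the base axis. Payload 4.4 kg.
Tool frame: the origin (TCP) lies on the centre line of the jaws, within the pads' length; the fingertips stand 25 mm ahead of it and the grasp point (between the pads) lies 6 mm ahead of it; z points along the fingers, x is the direction in which the jaws open and shut, and the axes are right-handed (so a half turn about z gives the same grasp; the last joint's range is limited). The gripper opens to 85 mm and grips with 20 to 120 N. Pads are 22 mm wide; open, the fingers measure 114 mm over their backs; the gripper's body (76 mm by 85 mm) begins 54 mm behind the grasp point. The pads swing forward as they close: fully open they stand 13 mm farther back than shut.
Start: joints at [1.076, 0.628, 0.038, 1.517, -0.027, 0.996, -0.02], TCP at [270.284, -591.155, 256.313] pointing down, gripper open.
Joint ranges: [-3.06, 3.06], [-0.37, 2.12], [-1.25, 1.32], [0.18, 2.47], [-1.1, 4.24], [0.23, 1.98], [-2.94, 2.94]. Speed limits (rad/s): [2.57, 2.57, 3.14, 3.14, 3.14, 3.14, 3.14].

INTERFACE

Orientations are given as [roll, pitch, yaw] about the fixed x, y, z axes, in that order (R = Rz(yaw) Ry(pitch) Rx(roll)).
In Python, from cell import ctrl, cams gives the robot as it stands. The module is installed in compiled form; this text tells all that it offers.
- The arm moves only by the tool step_arm, never from a script. Its arguments are lists of equal length, an entry for each row: "linear": the shift along the tool's x, y, z in mm, a list of three; "yaw": the turn about the tool's z in rad; "gripper": the opening, from -1 (shut) to 1 (fully open). A call has 1 to 8 rows; each row is the pose to reach, as a shift and turn from the pose commanded when the call began, along the tool's axes at that moment; what a row does not reach only later rows make up. A row lasts 1/12 s, in which the tool goes at most 41.7 mm and 7.16 degrees, less where a joint would pass 70% of its speed; a pose out of reach is approached as far as the arm can. A call with a gripper value outside its range is refused whole. The fingers move at their own pace and stop on an object; the grip force is fixed at half the most. Time passes only in rows, so rows that repeat a pose let the fingers close. It gives the time, the measured TCP pose, the force and the opening at its end, in the units of the state.
- ctrl.read_state(): the state, without advancing time (a new reading comes with each control period).
- cams.get_image(name): name is "scene" or "top" or "wrist"; returns a dict with "frame" (400x640x3 uint8, red, green, blue), "depth" (400x640 float32, mm along the optical axis (not along the pixel's ray), 0 where there is no reading), "intrinsics" (3x3 intrinsics, pixels), "cam_to_world" (4x4, takes a point from camera to world coordinates). Camera axes: x right, y down, z forward; pixel columns grow to the right and rows downward; lengths in mm; the calibration is good to about 2 mm. A picture is of the moment at which its call begins.
- ctrl.finish_job(): hands the job in, once; it reports no verdict.
Trained networks look in the newest picture that a camera, given by its name, has taken for a name from the list of things; names that differ only in an ending like _2 or _b are one class to them, and where a whole thing is asked for, a point or a joint stands for the part that bears it (a point fixed in the world has none). Each returns a list of dicts, best first, with "conf" (0 to 1); they miss things now and then, are a little off and sometimes report something else, mostly with a low value. They report only what shows in the picture. A call takes as long as a camera call. They do not tell look-alikes from the thing itself.
- cams.regions_of(camera, name): "pixels" (400x640 bool, what is visible of it) and "pixel" ([column, row] in pixels, amid what is visible of it).
The state is a dict: "clock": time; "qpos": joint angles; "qd": joint speeds; "tau": joint torques, N m; "eef_pos": TCP position; "tool_rot": TCP orientation; "force": force on the tool from outside, world axes, zero at the start; "torque": the same for the moment, N m; "width": finger opening in mm.
Only numpy, scipy, OpenCV 4.12 (cv2) and the standard library are available. Lean on these libraries where they do the work, as an engineer would, in place of code of your own. Each camera call takes 0.05 s, during which the arm holds its last target.

## Working session

There is one attempt and no reset: what is moved stays moved. The work goes in short steps, Python scripts to look and compute and a tool call to move; the robot and the scene stay as the last step left them, time stands still between calls to the robot, and variables do not carry over. Pictures are saved under pics/ and viewed, and the job is handed in when it is done.

Besides the shell and the picture viewer there is one more tool, called after "Emit:" by a JSON object that holds its "method" and its "body", one argument or row to a line. step_arm: Moves the arm, as the interface text tells. Its arguments: {"type":"object","properties":{"linear":{"type":"array"},"yaw":{"type":"array"},"gripper":{"type":"array"}},"required":["linear","yaw","gripper"]}

```bash
mkdir -p pics
cat > h.py <<'E'
from cell import ctrl,cams
import numpy as np,cv2
def save(n,im,boxes=()):
    cv2.imwrite('pics/'+n,cv2.cvtColor(im,cv2.COLOR_RGB2BGR))
def pts(d,mask):
    v,u=np.nonzero(mask&(d['depth']>0)); z=d['depth'][v,u]
    K=d['intrinsics']; P=np.stack([(u-K[0,2])*z/K[0,0],(v-K[1,2])*z/K[1,1],z,np.ones_like(z)])
    return (d['cam_to_world']@P)[:3].T
E
python3 - <<'E'
from h import *
s=ctrl.read_state(); print({k:np.round(s[k],3) for k in('clock','eef_pos','tool_rot','width','force')})
for c in('top','scene'):
    d=cams.get_image(c); save(c+'0.png',d['frame'])
    np.savez(c+'0.npz',**d)
    for n in('coarse_bolt','fine_bolt','coarse_seat','fine_seat'):
        try:
            for r in cams.regions_of(c,n):
                p=pts(d,r['pixels']); print(c,n,round(r['conf'],2),r['pixel'],len(p),np.median(p,0).round(0), np.median(d['frame'][r['pixels']],0))
        except Exception as e: print(c,n,e)
print(ctrl.read_state()['clock'])
E
```

```text
{'clock': np.float64(0.0), 'eef_pos': array([ 270.035, -590.607,  255.387]), 'tool_rot': array([ 3.142e+00,  2.000e-03, -1.142e+00]), 'width': np.float64(85.186), 'force': array([-0.163,  0.318,  0.393])}
top coarse_bolt 0.58 [288.7, 236.3] 527 [463.  84.  23.] [198. 209. 198.]
top fine_bolt 0.81 [311.5, 166.6] 350 [618.  36.  17.] [ 57. 151.  71.]
top fine_bolt 0.75 [256.3, 162.9] 403 [629. 159.  16.] [171.  179.5 171. ]
top fine_bolt 0.72 [197.6, 148.9] 390 [664. 293.  16.] [193. 101.  36.]
top fine_bolt 0.65 [230.7, 222.3] 378 [491. 214.  17.] [218. 113.  37.]
top coarse_seat 0.63 [427.1, 164.3] 1403 [ 632. -226.    8.] [112. 117. 118.]
top fine_seat 0.71 [414.8, 241.9] 932 [ 456. -202.    8.] [127. 121. 120.]
scene coarse_bolt 0.61 [297.4, 190.2] 442 [469.  80.  21.] [185. 185. 178.]
scene fine_bolt 0.85 [333.1, 170.9] 267 [494. 211.  14.] [198.  106.5  53. ]
scene fine_bolt 0.77 [367.0, 199.4] 307 [627. 154.  15.] [172. 171. 164.]
scene fine_bolt 0.65 [406.1, 180.3] 219 [666. 289.  15.] [196. 103.  51.]
scene fine_bolt 0.6 [338.8, 234.2] 327 [623.  33.  15.] [ 65. 139.  75.]
scene coarse_seat 0.75 [271.4, 317.1] 1836 [ 636. -234.    8.] [114. 113. 116.]
0.5
```

View pictures.

View pics/top0.png

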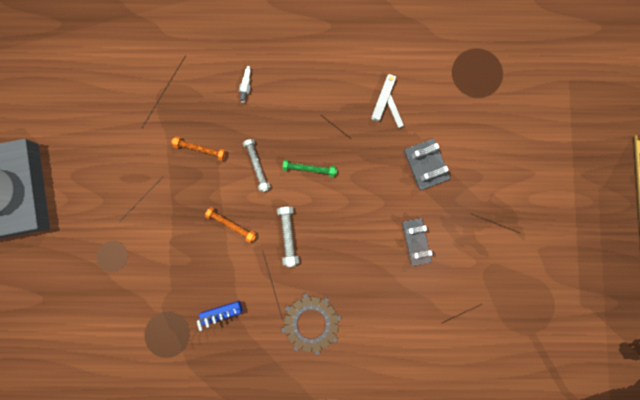

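View pics/scene0.png

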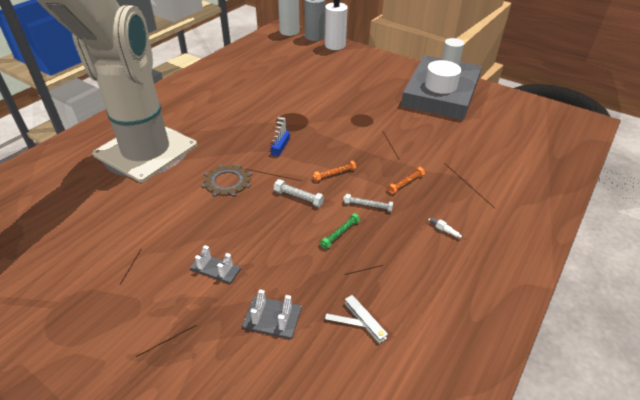

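Run:
```python
from h import *
d=cams.get_image('top')
def fit(p,lo,name):
    q=p[p[:,2]>lo]; c,sz,a=cv2.minAreaRect(q[:,:2].astype(np.float32))
    m=q.mean(0); w,V=np.linalg.eigh(np.cov(q[:,:2].T)); e=V[:,1]
    if e[0]<0:e=-e
    t=(q[:,:2]-m[:2])@e
    n=(q[:,:2]-m[:2])@V[:,0]
    print(name,len(q),'rect',np.round(c,1),np.round(sz,1),round(a,1),'mean',m.round(1),'ang',round(np.degrees(np.arctan2(e[1],e[0])),1),t.min().round(),t.max().round(),'zmax',q[:,2].max().round(1))
    for i in np.arange(np.floor(t.min()/8)*8,t.max(),8):
        k=(t>=i)&(t<i+8)
        if k.any(): print(int(i),int(k.sum()),'z',q[k,2].max().round(1),'n',n[k].min().round(1),n[k].max().round(1))
for n in('coarse_bolt','fine_bolt'):
    for r in cams.regions_of('top',n):
        col=np.median(d['frame'][r['pixels']],0)
        if col.max()-col.min()<30: fit(pts(d,r['pixels']),6,n)
for n,lo in(('coarse_seat',20),('fine_seat',20)):
    for r in cams.regions_of('top',n)[:1]:
        p=pts(d,r['pixels']); fit(p,4,n); fit(p,lo,n+' saddles')
K=d['intrinsics'];print(K,d['cam_to_world'].round(3))
for n,s in(('c',(slice(110,290),slice(180,500))),):
    save('top_zoom.png',cv2.resize(d['frame'][120:280,170:470],None,fx=2.6,fy=2.6,interpolation=cv2.INTER_CUBIC))
```

```text
coarse_bolt 570 rect [465.5  84.6] [128.9  34.4] 6.3 mean [463.7  84.4  23.5] ang 6.8 -63.0 66.0 zmax 35.5
-64 35 z 31.7 n -15.6 13.6
-56 58 z 35.5 n -17.7 16.5
-48 51 z 33.3 n -16.5 16.8
-40 29 z 27.3 n -8.4 9.4
-32 29 z 27.0 n -7.9 7.9
-24 30 z 27.1 n -9.1 8.9
-16 29 z 28.3 n -8.4 9.4
-8 31 z 25.2 n -9.6 8.3
0 29 z 26.2 n -8.7 9.4
8 29 z 27.5 n -8.3 7.8
16 29 z 27.0 n -8.8 8.8
24 27 z 27.1 n -8.3 9.1
32 30 z 27.8 n -7.6 8.4
40 28 z 26.5 n -9.0 8.8
48 41 z 32.6 n -14.2 14.7
56 51 z 33.3 n -16.6 15.3
64 14 z 31.1 n -16.0 13.6
fine_bolt 371 rect [624.9 157.8] [120.3  24.4] 19.9 mean [624.8 157.6  16.6] ang 20.0 -60.0 60.0 zmax 27.0
-64 15 z 20.2 n -7.1 6.0
-56 40 z 24.8 n -12.1 12.0
-48 27 z 27.0 n -10.5 10.6
-40 21 z 19.0 n -6.2 6.5
-32 20 z 19.6 n -7.0 5.9
-24 20 z 18.9 n -6.8 6.0
-16 22 z 19.8 n -6.8 6.2
-8 20 z 19.4 n -7.4 5.5
0 22 z 19.8 n -7.1 5.6
8 23 z 20.3 n -6.3 6.4
16 18 z 19.2 n -6.2 6.4
24 21 z 20.4 n -6.2 6.5
32 20 z 19.2 n -6.8 6.1
40 22 z 19.6 n -6.6 6.0
48 40 z 24.6 n -12.3 12.1
56 20 z 24.1 n -10.9 10.8
coarse_seat 1345 rect [ 630.8 -227.6] [98.4 74.9] 21.8 mean [ 62
[... 341 characters left out ...]
34.5
32 75 z 48.5 n -33.5 38.0
40 108 z 12.4 n -33.2 39.5
48 20 z 12.8 n -31.1 38.0
coarse_seat saddles 268 rect [ 631.6 -227.5] [64.3 52.3] 20.6 mean [ 632.1 -226.2   38.2] ang 21.0 -33.0 31.0 zmax 53.6
-40 20 z 48.9 n -24.6 25.4
-32 94 z 53.6 n -25.2 25.2
-24 13 z 48.9 n -24.0 25.3
16 54 z 50.5 n -24.7 27.4
24 87 z 50.6 n -24.9 26.6
[[470.94752091   0.         315.18437387]
 [  0.         470.94752091 195.77870329]
 [  0.           0.           1.        ]] [[ 6.000000e-03 -9.950000e-01  1.040000e-01  4.459280e+02]
 [-1.000000e+00 -6.000000e-03  2.000000e-03  2.301800e+01]
 [-1.000000e-03 -1.040000e-01 -9.950000e-01  1.062628e+03]
 [ 0.000000e+00  0.000000e+00  0.000000e+00  1.000000e+00]]
```

Run:
```python
from h import *
d=cams.get_image('top')
save('top_zoom.png',cv2.resize(d['frame'][120:280,170:470],None,fx=2.6,fy=2.6,interpolation=cv2.INTER_CUBIC))
full=pts(d,np.ones((400,640),bool))
def sel(c,r): return full[(np.hypot(full[:,0]-c[0],full[:,1]-c[1])<r)]
for n,c,ang,lo,w in(('coarse',(465.5,84.6),6.5,6,11),('fine',(624.9,157.8),20,5,8)):
    p=sel(c,78); p=p[p[:,2]>lo]; a=np.radians(ang); e=np.array([np.cos(a),np.sin(a)]);f=np.array([-e[1],e[0]])
    t=(p[:,:2]-c)@e; s=(p[:,:2]-c)@f; k=abs(s)<25; t,s,p=t[k],s[k],p[k]
    k=abs(t)<38; po=np.polyfit(t[k],s[k],1); print(n,'thread s fit',po.round(4), 'ang',ang+np.degrees(po[0]))
    for i in list(range(-72,-38,2))+list(range(38,72,2)):
        k=(t>=i)&(t<i+2)
        if k.any(): print(i,int(k.sum()),p[k,2].max().round(0),s[k].min().round(0),s[k].max().round(0))
p=sel((458,-202),75)
for lo in(4,20):
    q=p[p[:,2]>lo]; print('fineseat',lo,len(q),cv2.minAreaRect(q[:,:2].astype(np.float32)),q.mean(0).round(1),q[:,2].max())
```

```text
coarse thread s fit [ 0.0103 -0.1157] ang 7.088379167145269
-66 2 25.0 -7.0 -5.0
-64 8 27.0 -9.0 8.0
-62 13 32.0 -10.0 18.0
-60 13 32.0 -16.0 12.0
-58 13 31.0 -16.0 17.0
-56 15 32.0 -16.0 17.0
-54 16 32.0 -17.0 17.0
-52 14 34.0 -17.0 16.0
-50 14 33.0 -17.0 16.0
-48 15 33.0 -15.0 16.0
-46 15 30.0 -15.0 16.0
-44 8 25.0 -9.0 9.0
-42 6 25.0 -5.0 6.0
-40 8 26.0 -9.0 8.0
38 6 22.0 -6.0 7.0
40 8 27.0 -8.0 9.0
42 6 26.0 -6.0 7.0
44 7 25.0 -7.0 9.0
46 6 24.0 -3.0 9.0
48 8 25.0 -7.0 8.0
50 14 34.0 -14.0 12.0
52 12 34.0 -10.0 17.0
54 13 33.0 -14.0 17.0
56 15 31.0 -14.0 16.0
58 15 33.0 -15.0 16.0
60 13 34.0 -15.0 16.0
62 12 31.0 -15.0 13.0
64 4 30.0 2.0 16.0
fine thread s fit [-0.0056 -0.001 ] ang 19.680088976218997
-68 1 5.0 18.0 18.0
-62 2 20.0 -1.0 2.0
-60 8 19.0 -6.0 5.0
-58 8 23.0 -10.0 8.0
-56 13 25.0 -11.0 12.0
-54 11 23.0 -11.0 13.0
-52 10 24.0 -12.0 12.0
-50 8 25.0 -8.0 11.0
-48 10 24.0 -11.0 13.0
-46 7 26.0 -11.0 10.0
-44 4 19.0 -5.0 4.0
-42 6 19.0 -6.0 6.0
-40 7 19.0 -7.0 5.0
38 5 18.0 -5.0 4.0
40 6 18.0 -6.0 7.0
42 4 16.0 -6.0 6.0
44 5 18.0 -4.0 5.0
46 6 16.0 -5.0 6.0
48 4 18.0 -6.0 3.0
50 17 23.0 -10.0 11.0
52 10 24.0 -12.0 12.0
54 11 25.0 -10.0 11.0
56 9 24.0 -11.0 11.0
58 9 24.0 -11.0 10.0
60 1 21.0 -3.0 -3.0
68 1 6.0 -14.0 -14.0
fineseat 4 955 ((452.3751525878906, -203.40206909179688), (134.75711059570312, 140.51243591308594), 35.585018157958984) [ 455.  -201.1   13.7] 48.37424010799771
fineseat 20 182 ((455.63360595703125, -201.63137817382812), (63.92135238647461, 35.88184356689453), 11.625269889831543) [ 454.1 -201.1   38.9] 48.37424010799771
```

View pics/top_zoom.png

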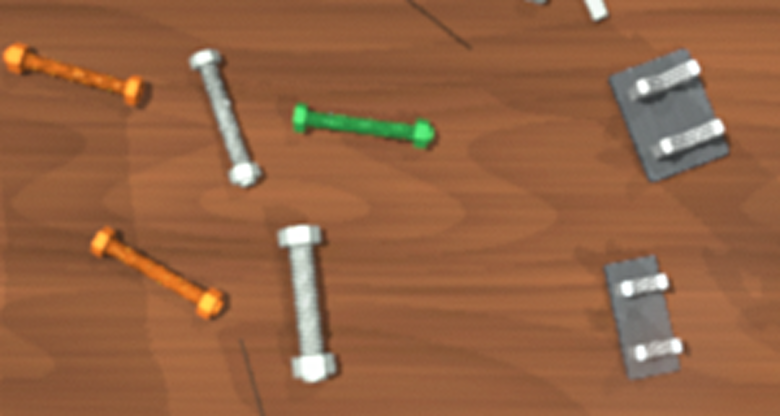

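```bash
cat > go.py <<'E'
from h import *
from scipy.spatial.transform import Rotation as R
import sys
a=[float(x) for x in sys.argv[1:5]]  # x y z axisdeg
s=ctrl.read_state(); rot=R.from_euler('xyz',s['tool_rot'])
d=rot.inv().apply(np.array(a[:3])-s['eef_pos'])
yw=np.degrees(s['tool_rot'][2]); t=a[3]-90  # jaw yaw
dy=-((t-yw+90)%180-90)
print('lin',d.round(1),'yaw',np.radians(dy).round(3),'clock',round(s['clock'],2),'q7',s['qpos'][6].round(2),'pos',s['eef_pos'].round(1),'rpy',s['tool_rot'].round(3),'w',round(s['width'],1),'F',s['force'].round(1))
E
python3 go.py 468 84.8 200 6.9
```

```text
lin [-532.5 -460.9   56.3] yaw 0.308 clock 0.8 q7 -0.02 pos [ 270.2 -591.2  256.3] rpy [-3.142  0.    -1.142] w 85.3 F [ 0.2 -0.4 -0.5]
```

Emit:
{"method": "step_arm", "body": {
  "linear": [
    [-30,-26,0],
    [-60,-52,0],
    [-90,-78,0],
    [-120,-104,0],
    [-150,-130,0],
    [-180,-156,0],
    [-210,-182,0],
    [-240,-208,0]
  ],
  "yaw": [0.04,0.08,0.12,0.16,0.2,0.24,0.28,0.308],
  "gripper": [1,1,1,1,1,1,1,1]
}}

```text
clock: 1.47
eef_pos: [360.0, -284.7, 256.6]
tool_rot: [-3.141, -0.0, -1.452]
force: [1.1, 0.6, 0.3]
width: 85.8
```

```bash
python3 go.py 468 84.8 180 6.9
```

```text
lin [-354.1 -150.9   76.6] yaw -0.002 clock 1.47 q7 -0.78 pos [ 360.  -284.7  256.6] rpy [-3.141 -0.    -1.452] w 85.8 F [1.1 0.6 0.3]
```

Emit:
{"method": "step_arm", "body": {
  "linear": [
    [-36,-15,0],
    [-72,-30,0],
    [-108,-45,0],
    [-144,-60,0],
    [-180,-75,0],
    [-216,-90,0],
    [-252,-105,0],
    [-288,-120,0]
  ],
  "yaw": [0,0,0,0,0,0,0,0],
  "gripper": [1,1,1,1,1,1,1,1]
}}

```text
clock: 2.13
eef_pos: [444.4, 15.9, 256.7]
tool_rot: [-3.141, -0.0, -1.45]
force: [1.3, -0.8, -0.9]
width: 85.3
```

```bash
python3 go.py 468 84.8 180 6.9
```

```text
lin [-65.6 -31.6  76.7] yaw 0.0 clock 2.13 q7 -1.53 pos [444.4  15.9 256.7] rpy [-3.141 -0.    -1.45 ] w 85.3 F [ 1.3 -0.8 -0.9]
```

Emit:
{"method": "step_arm", "body": {
  "linear": [
    [-22,-10,25],
    [-44,-20,50],
    [-65,-31,76],
    [-65,-31,76],
    [-65,-31,76]
  ],
  "yaw": [0,0,0,0,0],
  "gripper": [1,1,1,1,1]
}}

```text
clock: 2.55
eef_pos: [466.4, 83.3, 179.1]
tool_rot: [3.139, -0.0, -1.447]
force: [-0.0, -1.4, 0.3]
width: 85.5
```

```bash
cat > wr.py <<'E'
from h import *
import sys
n=sys.argv[1]; d=cams.get_image('wrist'); save(sys.argv[2],d['frame'])
lo=float(sys.argv[3])
for r in cams.regions_of('wrist',n):
    p=pts(d,r['pixels']); col=np.median(d['frame'][r['pixels']],0)
    q=p[p[:,2]>lo]
    if len(q)<50: print('few',len(q),r['conf'],r['pixel']);continue
    c,sz,a=cv2.minAreaRect(q[:,:2].astype(np.float32)); c=np.array(c)
    w,V=np.linalg.eigh(np.cov(q[:,:2].T)); e=V[:,1]; e=e*np.sign(e[0]); f=np.array([-e[1],e[0]])
    t=(q[:,:2]-c)@e; s=(q[:,:2]-c)@f
    print(n,round(r['conf'],2),col,len(q),'rect',c.round(1),np.round(sz,1),round(a,1),'ang',np.degrees(np.arctan2(e[1],e[0])).round(1),'z98',np.percentile(q[:,2],98).round(1))
    if 'bolt' in n:
        T=np.arange(-70,70,2.); W=[(np.ptp(s[(t>=i)&(t<i+2)]) if ((t>=i)&(t<i+2)).sum()>3 else 0) for i in T]
        W=np.array(W); th=float(sys.argv[4]); k=np.where((W<th)&(abs(T)<56))[0]
        # longest narrow run
        runs=np.split(k,np.where(np.diff(k)>1)[0]+1); run=max(runs,key=len)
        m=(T[run[0]]+T[run[-1]]+2)/2; kk=(t>T[run[0]])&(t<T[run[-1]]+2)
        po=np.polyfit(t[kk],s[kk],1)
        print('thread',T[run[0]],T[run[-1]]+2,'centre',(c+m*e+f*np.polyval(po,m)).round(1),'ang',np.degrees(np.arctan2(e[1],e[0])+po[0]).round(1))
E
python3 wr.py coarse_bolt w1.png 5 25;python3 go.py 468 84.8 60 6.9
```

```text
coarse_bolt 0.77 [224. 228. 224.] 3645 rect [466.7  85.9] [129.1  34.5] 7.3 ang 7.0 z98 31.2
thread -44.0 50.0 centre [469.6  86.3] ang 6.9
lin [ -3.4  -1.2 120.8] yaw -0.001 clock 2.65 q7 -1.66 pos [467.1  81.4 180.8] rpy [-3.141e+00 -1.000e-03 -1.451e+00] w 85.6 F [-0.5  0.   0.5]
```

View pics/w1.png

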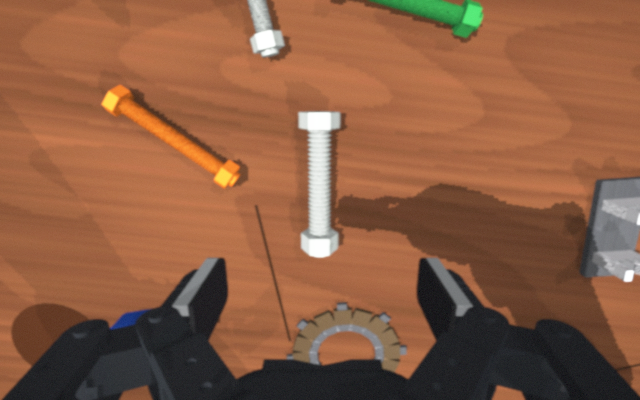

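Emit:
{"method": "step_arm", "body": {
  "linear": [
    [-4,-2.6,35],
    [-4,-2.6,70],
    [-4,-2.6,105],
    [-4,-2.6,130],
    [-4,-2.6,143],
    [-4,-2.6,150],
    [-4,-2.6,150],
    [-4,-2.6,150]
  ],
  "yaw": [0,0,0,0,0,0,0,0],
  "gripper": [1,1,1,1,1,1,1,0.2]
}}

```text
clock: 3.32
eef_pos: [470.0, 84.6, 30.9]
tool_rot: [-3.14, -0.001, -1.452]
force: [-0.1, -0.3, -0.8]
width: 75.4
```

```bash
python3 go.py 469.2 85.6 29 6.9
```

```text
lin [-1.1  0.7  1.9] yaw -0.002 clock 3.32 q7 -2.16 pos [470.   84.6  30.9] rpy [-3.140e+00 -1.000e-03 -1.452e+00] w 75.4 F [-0.1 -0.3 -0.8]
```

Emit:
{"method": "step_arm", "body": {
  "linear": [
    [-1,0.6,2],
    [-1,0.6,2],
    [-1,0.6,2],
    [-1,0.6,2],
    [-1,0.6,2],
    [-1,0.6,2],
    [-1,0.6,2],
    [-1,0.6,2]
  ],
  "yaw": [0,0,0,0,0,0,0,0],
  "gripper": [-1,-1,-1,-1,-1,-1,-1,-1]
}}

```text
clock: 3.98
eef_pos: [469.1, 86.6, 29.3]
tool_rot: [-3.14, -0.001, -1.451]
force: [-0.7, -2.1, 5.9]
width: 17.7
```

```bash
python3 go.py 631.5 -227.5 150 21.3
```

```text
lin [ 331.5 -123.8 -120.1] yaw -0.252 clock 3.98 q7 -2.19 pos [469.1  86.6  29.3] rpy [-3.140e+00 -1.000e-03 -1.451e+00] w 17.7 F [-0.7 -2.1  5.9]
```

Emit:
{"method": "step_arm", "body": {
  "linear": [
    [-1,0.6,0],
    [-1,0.6,-5],
    [-1,0.6,-15],
    [-1,0.6,-35],
    [-1,0.6,-60],
    [-1,0.6,-90],
    [-1,0.6,-120],
    [-1,0.6,-120]
  ],
  "yaw": [0,0,0,0,0,0,0,0],
  "gripper": [-1,-1,-1,-1,-1,-1,-1,-1]
}}

```text
clock: 4.65
eef_pos: [469.9, 89.2, 152.7]
tool_rot: [-3.134, 0.001, -1.45]
force: [1.8, 0.1, -4.3]
width: 17.7
```

```bash
python3 go.py 631.5 -227.5 150 21.3; python3 wr.py coarse_bolt w2.png 5 25; python3 wr.py fine_bolt w2b.png 5 19
```

```text
lin [ 333.9 -122.2    3.3] yaw -0.251 clock 4.65 q7 -2.09 pos [469.9  89.2 152.7] rpy [-3.134e+00  1.000e-03 -1.450e+00] w 17.7 F [ 1.8  0.1 -4.3]
coarse_bolt 0.76 [203. 207. 203.] 11526 rect [421.2  79.8] [224.8  37.5] 9.8 ang 7.0 z98 154.8
fine_bolt 0.93 [241. 131.  46.] 3393 rect [492.  213.5] [120.3  25.2] 60.1 ang 60.8 z98 22.9
thread -44.0 50.0 centre [494.4 215.6] ang 60.7
fine_bolt 0.82 [203. 208. 203.] 1395 rect [586.1 144.3] [35.4 25.3] 19.2 ang 21.6 z98 23.4
thread -2.0 56.0 centre [611.1 154.6] ang 24.2
fine_bolt 0.64 [ 55. 151.  74.] 1696 rect [614.3  12.9] [66.8 19. ] 83.0 ang 85.0 z98 23.4
thread -54.0 56.0 centre [613.5  14. ] ang 85.0Traceback (most recent call last):
  File "wr.py", line 19, in <module>
    po=np.polyfit(t[kk],s[kk],1)
    raise TypeError("expected non-empty vector for x")
TypeError: expected non-empty vector for x
```

View pics/w2.png

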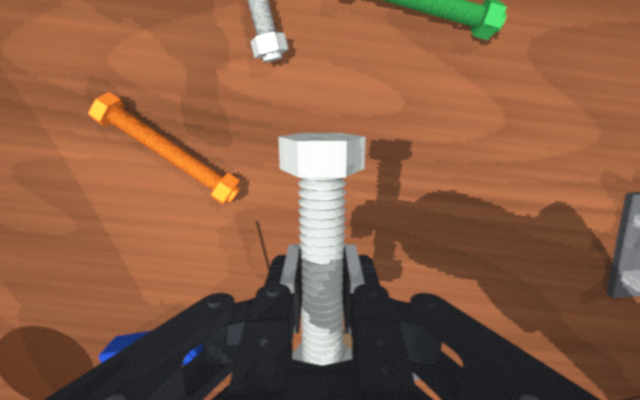

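```bash
cat > tilt.py <<'E'
from h import *
from scipy.spatial.transform import Rotation as R
import sys
d=cams.get_image('wrist'); s=ctrl.read_state(); rot=R.from_euler('xyz',s['tool_rot'])
p=pts(d,np.ones((400,640),bool)); q=rot.inv().apply(p-s['eef_pos'])
c=d['frame'].reshape(-1,3)[(d['depth']>0).ravel()].astype(int)
g=(c.max(1)-c.min(1)<25)&(c.mean(1)>90)
r=float(sys.argv[1])
# bolt axis along tool y ; upper surface toward -z
for y0 in range(-75,76,5):
    k=g&(abs(q[:,0])<r+8)&(q[:,1]>=y0)&(q[:,1]<y0+5)&(q[:,2]>-25)&(q[:,2]<40)
    if k.sum()>5: print(y0,k.sum(),'topz',np.percentile(q[k,2],3).round(1),'x',q[k,0].min().round(1),q[k,0].max().round(1))
E
python3 tilt.py 10
```

```text
-65 1001 topz -2.3 x -17.2 17.0
-60 1156 topz -2.3 x -17.4 17.2
-55 1099 topz -2.3 x -17.1 16.9
-50 370 topz -2.1 x -16.6 16.9
-45 562 topz 3.6 x -9.4 9.6
-40 559 topz 3.7 x -9.5 9.4
-35 464 topz 3.6 x -9.7 9.4
-30 430 topz 3.9 x -9.8 9.5
-25 520 topz 3.6 x -9.5 9.6
-20 542 topz 3.5 x -10.1 9.8
-15 1423 topz -13.1 x -15.7 15.4
-10 413 topz -13.0 x -12.3 16.7
-5 458 topz 3.8 x -8.9 8.6
0 451 topz 3.6 x -9.0 10.2
5 342 topz 3.3 x -10.8 10.3
10 327 topz 3.1 x -10.9 10.7
15 421 topz 3.7 x -9.7 9.5
20 451 topz 3.7 x -10.0 9.7
25 310 topz 3.8 x -9.6 9.8
30 290 topz 3.8 x -9.6 9.9
35 368 topz 3.7 x -9.8 9.9
40 263 topz 3.9 x -9.8 10.0
45 253 topz 11.9 x -15.1 14.8
```

Emit:
{"method": "step_arm", "body": {
  "linear": [
    [25,-9,0],
    [60,-22,0],
    [97,-35,0],
    [134,-49,0],
    [171,-62,0],
    [208,-75,0],
    [245,-89,0],
    [282,-102,0]
  ],
  "yaw": [-0.03,-0.06,-0.09,-0.12,-0.15,-0.18,-0.21,-0.25],
  "gripper": [-1,-1,-1,-1,-1,-1,-1,-1]
}}

```text
clock: 5.57
eef_pos: [602.3, -180.9, 145.9]
tool_rot: [3.138, 0.002, -1.198]
force: [1.2, 0.5, -4.9]
width: 17.9
```

```bash
python3 go.py 631.5 -227.5 130 21.3
```

```text
lin [ 54.1 -10.3  15.7] yaw 0.001 clock 5.57 q7 -1.36 pos [ 602.3 -180.9  145.9] rpy [ 3.138e+00  2.000e-03 -1.198e+00] w 17.9 F [ 1.2  0.5 -4.9]
```

```bash
cat > seat.py <<'E'
from h import *
import sys
d=cams.get_image('wrist'); save(sys.argv[1],d['frame'])
p=pts(d,np.ones((400,640),bool)); cx,cy=float(sys.argv[2]),float(sys.argv[3]); r=float(sys.argv[4])
p=p[np.hypot(p[:,0]-cx,p[:,1]-cy)<r]
for lo,hi in((4,14),(20,60)):
    q=p[(p[:,2]>lo)&(p[:,2]<hi)]
    if len(q)>10: print(lo,hi,len(q),cv2.minAreaRect(q[:,:2].astype(np.float32)),q.mean(0).round(1),np.percentile(q[:,2],[50,98]).round(1))
E
python3 seat.py w3.png 631.5 -227.5 68
```

```text
4 14 7134 ((633.4525146484375, -227.25039672851562), (99.82166290283203, 75.69779968261719), 21.02122688293457) [ 639.7 -225.3    8.5] [ 8.4 10.5]
20 60 3074 ((633.31884765625, -227.47598266601562), (64.69994354248047, 52.68073272705078), 20.7863826751709) [ 633.5 -227.9   38.2] [38.9 49. ]
```

View pics/w3.png

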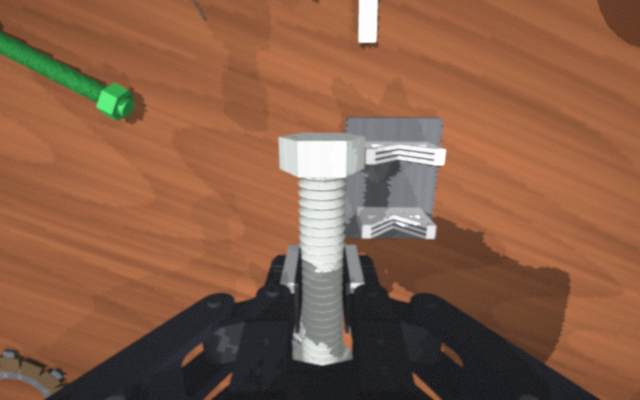

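```bash
python3 go.py 633 -227.4 95 20.9
```

```text
lin [ 42.  -13.2  50.9] yaw -0.0 clock 5.62 q7 -1.35 pos [ 605.6 -192.5  145.6] rpy [ 3.141 -0.008 -1.206] w 18.1 F [  7.3 -12.6  -5.8]
```

Emit:
{"method": "step_arm", "body": {
  "linear": [
    [0,0,0],
    [0,0,0]
  ],
  "yaw": [0,0],
  "gripper": [-1,-1]
}}

```text
clock: 5.78
eef_pos: [601.4, -179.8, 145.6]
tool_rot: [3.138, 0.003, -1.202]
force: [-0.1, 1.0, -4.5]
width: 17.6
```

```bash
python3 go.py 633 -227.4 95 20.9
```

```text
lin [ 55.9 -12.5  50.4] yaw 0.004 clock 5.78 q7 -1.36 pos [ 601.4 -179.8  145.6] rpy [ 3.138e+00  3.000e-03 -1.202e+00] w 17.6 F [-0.1  1.  -4.5]
```

Emit:
{"method": "step_arm", "body": {
  "linear": [
    [15,-3,5],
    [32,-7,15],
    [48,-11,28],
    [56,-12.5,40],
    [56,-12.5,46],
    [56,-12.5,50],
    [56,-12.5,50],
    [56,-12.5,50]
  ],
  "yaw": [0.004,0.004,0.004,0.004,0.004,0.004,0.004,0.004],
  "gripper": [-1,-1,-1,-1,-1,-1,-1,-1]
}}

```text
clock: 6.45
eef_pos: [634.5, -225.0, 98.3]
tool_rot: [3.141, 0.002, -1.202]
force: [0.7, -0.8, -4.5]
width: 17.5
```

```bash
python3 go.py 633 -227.4 57 20.9; python3 tilt.py 10|head -9; python3 seat.py w4.png 633 -227.4 40;python3 go.py 633 -227.4 57 20.9
```

```text
lin [ 1.8  2.3 41.3] yaw 0.004 clock 6.45 q7 -1.31 pos [ 634.5 -225.    98.3] rpy [ 3.141e+00  2.000e-03 -1.202e+00] w 17.5 F [ 0.7 -0.8 -4.5]
-65 920 topz -1.2 x -17.8 16.4
-60 1149 topz -1.2 x -18.0 16.4
-55 1105 topz -1.3 x -18.0 16.3
-50 459 topz -1.3 x -17.8 16.4
-45 532 topz 4.8 x -11.0 9.0
-40 601 topz 4.7 x -11.1 9.1
-35 506 topz 4.6 x -10.9 9.2
-30 437 topz 4.6 x -10.9 9.0
-25 488 topz 4.9 x -11.0 9.0
4 14 2955 ((636.154296875, -226.35455322265625), (59.472267150878906, 75.90875244140625), 20.89177131652832) [ 630.1 -229.4    8.3] [8.3 9.7]
20 60 1273 ((658.6921997070312, -217.6617431640625), (10.78166389465332, 52.16135025024414), 20.566120147705078) [ 660.6 -218.7   42.3] [45.2 49.1]
lin [ 0.6  2.7 42.2] yaw 0.003 clock 6.55 q7 -1.31 pos [ 635.2 -225.9   99.2] rpy [-3.141 -0.    -1.203] w 17.7 F [ 0.9  0.5 -4.5]
```

View pics/w4.png

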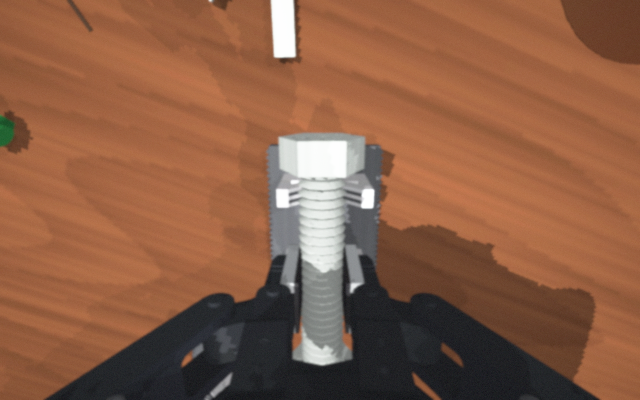

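Emit:
{"method": "step_arm", "body": {
  "linear": [
    [1,2.5,8],
    [1,2.5,18],
    [1,2.5,27],
    [1,2.5,32],
    [1,2.5,35],
    [1,2.5,37],
    [1,2.5,38],
    [1,2.5,38]
  ],
  "yaw": [0.002,0.002,0.002,0.002,0.002,0.002,0.002,0.002],
  "gripper": [-1,-1,-1,-1,-1,-1,-1,-1]
}}

```text
clock: 7.22
eef_pos: [633.1, -228.7, 60.2]
tool_rot: [-3.141, 0.0, -1.206]
force: [-0.2, 0.1, -4.5]
width: 17.5
```

```bash
python3 go.py 633.3 -227.4 56 20.9; python3 tilt.py 10|head -9; python3 seat.py w5.png 633 -227.4 40;python3 go.py 633.3 -227.4 56 20.9
```

```text
lin [-1.1 -0.7  4.2] yaw 0.0 clock 7.22 q7 -1.33 pos [ 633.1 -228.7   60.2] rpy [-3.141  0.    -1.206] w 17.5 F [-0.2  0.1 -4.5]
-65 961 topz -1.2 x -17.2 16.9
-60 1142 topz -1.6 x -17.4 16.9
-55 1112 topz -1.6 x -17.7 16.8
-50 430 topz -1.3 x -17.7 16.8
-45 545 topz 4.4 x -10.5 9.5
-40 606 topz 4.4 x -10.5 9.6
-35 1151 topz 4.7 x -18.0 18.0
-30 840 topz 4.8 x -18.0 17.9
-25 681 topz 4.7 x -18.0 18.0
4 14 3177 ((639.8731079101562, -224.51318359375), (60.30571746826172, 76.49812316894531), 23.210859298706055) [ 635.1 -225.3    8.4] [ 8.3 11. ]
20 60 10480 ((637.4652709960938, -233.1525115966797), (79.48536682128906, 52.16011047363281), 36.615718841552734) [ 642.7 -224.5   50.3] [52.6 57.4]
lin [-1.3 -0.5  4.7] yaw 0.0 clock 7.32 q7 -1.33 pos [ 633.2 -228.8   60.7] rpy [-3.141 -0.    -1.206] w 17.7 F [-0.3  0.6 -5.8]
```

View pics/w5.png

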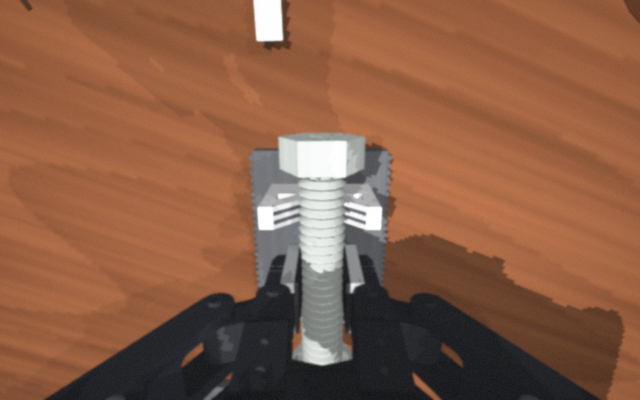

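Emit:
{"method": "step_arm", "body": {
  "linear": [
    [-1,-0.5,1],
    [-1,-0.5,2],
    [-1,-0.5,3],
    [-1,-0.5,3.5],
    [-1,-0.5,3.5],
    [-1,-0.5,3.5]
  ],
  "yaw": [0,0,0,0,0,0],
  "gripper": [-1,-1,-1,-1,-1,-1]
}}

```text
clock: 7.82
eef_pos: [633.0, -227.7, 56.8]
tool_rot: [3.142, 0.0, -1.206]
force: [0.3, -0.4, -4.3]
width: 17.7
```

Emit:
{"method": "step_arm", "body": {
  "linear": [
    [0,0,0.7],
    [0,0,1.4],
    [0,0,2],
    [0,0,2],
    [0,0,2]
  ],
  "yaw": [0,0,0,0,0],
  "gripper": [-1,-1,-1,-1,-1]
}}

```text
clock: 8.23
eef_pos: [633.2, -227.7, 56.3]
tool_rot: [-3.141, -0.001, -1.206]
force: [-3.1, 1.0, 5.5]
width: 18.1
```

Emit:
{"method": "step_arm", "body": {
  "linear": [
    [0,0,1.5],
    [0,0,1.5],
    [0,0,1.5],
    [0,0,1.5],
    [0,0,1.5],
    [0,0,1.5],
    [0,0,1.5]
  ],
  "yaw": [0,0,0,0,0,0,0],
  "gripper": [-0.5,-0.3,0,0.3,0.3,0.3,0.3]
}}

```text
clock: 8.82
eef_pos: [633.1, -227.7, 53.3]
tool_rot: [-3.142, 0.0, -1.206]
force: [-0.3, -0.1, 0.1]
width: 55.5
```

```bash
python3 go.py 627 158.5 180 20;python3 tilt.py 10|head -9
```

```text
lin [-362.9 -132.1 -126.7] yaw 0.016 clock 8.82 q7 -1.33 pos [ 633.1 -227.7   53.3] rpy [-3.142  0.    -1.206] w 55.5 F [-0.3 -0.1  0.1]
-65 1052 topz -4.8 x -17.2 16.9
-60 1206 topz -4.9 x -17.4 17.1
-55 1165 topz -5.0 x -17.5 16.9
-50 406 topz -4.6 x -17.1 17.0
-45 598 topz 0.9 x -10.1 9.9
-40 617 topz 1.0 x -10.3 10.0
-35 1321 topz 1.4 x -18.0 18.0
-30 935 topz 1.3 x -18.0 18.0
-25 778 topz 1.1 x -17.8 18.0
```

Emit:
{"method": "step_arm", "body": {
  "linear": [
    [0,0,-5],
    [0,0,-25],
    [0,0,-60],
    [0,0,-95],
    [0,0,-130],
    [-25,-9,-150],
    [-60,-22,-150],
    [-98,-36,-150]
  ],
  "yaw": [0,0,0,0,0,0,0,0.016],
  "gripper": [0.3,0.3,0.3,0.3,0.3,0.6,1,1]
}}

```text
clock: 9.53
eef_pos: [632.7, -124.6, 205.8]
tool_rot: [-3.138, -0.003, -1.227]
force: [0.4, 0.4, -0.9]
width: 85.5
```

```bash
python3 go.py 627 158.5 200 20
```

```text
lin [-268.4  -90.1    5.3] yaw -0.005 clock 9.53 q7 -1.43 pos [ 632.7 -124.6  205.8] rpy [-3.138e+00 -3.000e-03 -1.227e+00] w 85.5 F [ 0.4  0.4 -0.9]
```

Emit:
{"method": "step_arm", "body": {
  "linear": [
    [-35,-12,0],
    [-70,-24,0],
    [-108,-36,0],
    [-146,-49,0],
    [-184,-62,5],
    [-222,-75,5],
    [-255,-86,5],
    [-266,-89,5]
  ],
  "yaw": [0,0,0,0,0,0,0,-0.003],
  "gripper": [1,1,1,1,1,1,1,1]
}}

```text
clock: 10.2
eef_pos: [623.0, 165.8, 199.4]
tool_rot: [-3.139, 0.005, -1.211]
force: [0.4, 0.4, 0.2]
width: 85.2
```

Emit:
{"method": "step_arm", "body": {
  "linear": [
    [0,0,0],
    [0,0,0]
  ],
  "yaw": [0,0],
  "gripper": [1,1]
}}

```text
clock: 10.37
eef_pos: [624.3, 157.4, 198.6]
tool_rot: [3.142, -0.001, -1.217]
force: [0.5, -0.6, 0.2]
width: 85.4
```

```bash
python3 wr.py fine_bolt w6.png 5 19;python3 go.py 627 158.5 28 20
```

```text
fine_bolt 0.94 [243. 133.  46.] 1401 rect [535.4 187.4] [122.2 121.2] 58.0 ang 58.8 z98 23.1
thread -44.0 44.0 centre [494.1 212.4] ang 60.2
fine_bolt 0.9 [237.  127.5  44. ] 2708 rect [666.  292.8] [120.6  25.4] 75.2 ang 74.7 z98 23.1
thread -52.0 44.0 centre [665.4 288.8] ang 74.8
fine_bolt 0.56 [219. 222. 219.] 1940 rect [626.4 159.2] [119.5  24.2] 19.5 ang 19.8 z98 23.2
thread -44.0 50.0 centre [629.2 160.2] ang 19.9
fine_bolt 0.55 [ 48. 114.  58.] 1935 rect [620.9  38.9] [120.8  25.1] 83.0 ang 82.9 z98 23.1
thread -44.0 50.0 centre [622.1  41.8] ang 82.8
lin [ -3.2  -3.4 170.3] yaw 0.0 clock 10.47 q7 -1.85 pos [624.9 154.6 198.3] rpy [ 3.141e+00 -2.000e-03 -1.222e+00] w 85.4 F [ 0.3 -1.1  0.7]
```

View pics/w6.png

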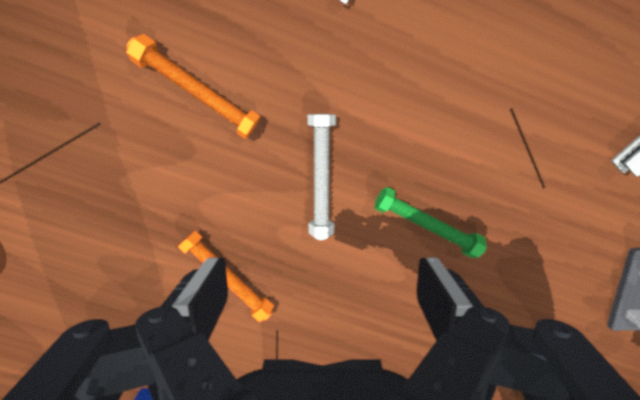

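Emit:
{"method": "step_arm", "body": {
  "linear": [
    [-3,-5,25],
    [-3,-5,60],
    [-3,-5,95],
    [-3,-5,120],
    [-3,-5,130],
    [-3,-5,130],
    [-3,-5,130]
  ],
  "yaw": [0,0,0,0,0,0,0],
  "gripper": [0,0,0,0,0,0,0]
}}

```text
clock: 11.05
eef_pos: [628.8, 160.6, 68.9]
tool_rot: [-3.141, -0.0, -1.221]
force: [0.3, 0.3, 0.2]
width: 43.0
```

```bash
python3 go.py 628.5 159.7 28 20; python3 tilt.py 7
```

```text
lin [ 0.8  0.6 40.9] yaw 0.001 clock 11.05 q7 -1.94 pos [628.8 160.6  68.9] rpy [-3.141 -0.    -1.221] w 43.0 F [0.3 0.3 0.2]
```

Emit:
{"method": "step_arm", "body": {
  "linear": [
    [0.8,0.6,15],
    [0.8,0.6,30],
    [0.8,0.6,37],
    [0.8,0.6,41],
    [0.8,0.6,41],
    [0.8,0.6,41]
  ],
  "yaw": [0,0,0,0,0,0],
  "gripper": [0,0,0,0,0,0]
}}

```text
clock: 11.6
eef_pos: [628.0, 160.9, 27.6]
tool_rot: [-3.141, 0.0, -1.219]
force: [-0.6, -0.8, -0.3]
width: 42.6
```

```bash
python3 go.py 628.5 159.7 28 20; python3 tilt.py 7; python3 seat.py w7.png 600 0 10
```

```text
lin [ 1.3 -0.1 -0.4] yaw 0.003 clock 11.6 q7 -1.96 pos [628.  160.9  27.6] rpy [-3.141  0.    -1.219] w 42.6 F [-0.6 -0.8 -0.3]
-60 693 topz 4.7 x -11.1 13.6
-55 767 topz 4.6 x -11.2 13.8
-50 400 topz 4.8 x -11.2 14.7
-45 390 topz 9.2 x -5.0 12.8
-40 359 topz 9.1 x -5.5 9.3
-35 371 topz 9.0 x -6.0 9.0
-30 364 topz 9.1 x -5.5 9.1
-25 319 topz 9.1 x -5.2 9.2
-20 345 topz 9.3 x -5.3 9.2
-15 327 topz 9.2 x -5.3 9.3
-10 305 topz 9.1 x -5.8 8.9
-5 308 topz 9.3 x -6.4 9.0
0 307 topz 9.3 x -6.4 9.1
5 294 topz 9.3 x -5.6 9.2
10 280 topz 9.1 x -5.6 9.2
15 267 topz 9.2 x -5.6 8.8
20 251 topz 9.3 x -5.7 9.0
25 254 topz 9.2 x -5.2 9.0
30 245 topz 9.2 x -5.3 9.1
35 251 topz 9.1 x -5.9 9.1
40 228 topz 9.2 x -5.9 9.2
45 418 topz 9.7 x -11.0 13.3
```

View pics/w7.png

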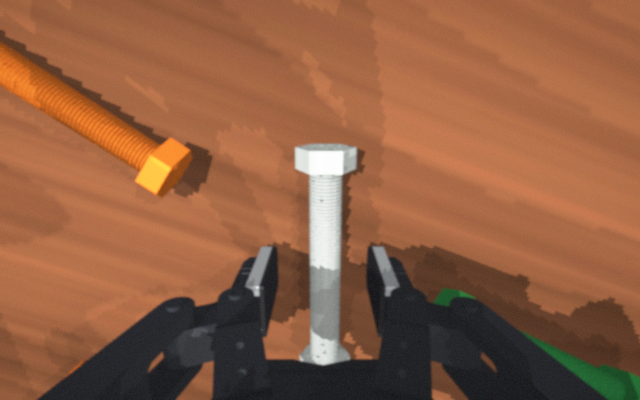

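Emit:
{"method": "step_arm", "body": {
  "linear": [
    [1.7,0,-0.5],
    [1.7,0,-0.5],
    [1.7,0,-0.5],
    [1.7,0,-0.5],
    [1.7,0,-0.5],
    [1.7,0,-0.5],
    [1.7,0,-0.5]
  ],
  "yaw": [0,0,0,0,0,0,0],
  "gripper": [0,-1,-1,-1,-1,-1,-1]
}}

```text
clock: 12.28
eef_pos: [628.7, 159.0, 28.3]
tool_rot: [-3.141, -0.0, -1.219]
force: [-0.1, -1.5, 6.1]
width: 11.9
```

```bash
python3 go.py 455.5 -201.6 150 11.6
```

```text
lin [ 278.9  286.7 -121.8] yaw 0.149 clock 12.28 q7 -1.96 pos [628.7 159.   28.3] rpy [-3.141 -0.    -1.219] w 11.9 F [-0.1 -1.5  6.1]
```

Emit:
{"method": "step_arm", "body": {
  "linear": [
    [0,0,-5],
    [0,0,-15],
    [0,0,-35],
    [0,0,-60],
    [0,0,-90],
    [0,0,-120],
    [0,0,-125],
    [0,0,-125]
  ],
  "yaw": [0,0,0,0,0,0,0,0],
  "gripper": [-1,-1,-1,-1,-1,-1,-1,-1]
}}

```text
clock: 12.95
eef_pos: [629.8, 159.8, 155.8]
tool_rot: [-3.136, -0.0, -1.219]
force: [0.2, -0.5, -2.2]
width: 11.5
```

```bash
python3 go.py 455.5 -201.6 150 11.6; python3 tilt.py 7
```

```text
lin [279.2 288.2   4.3] yaw 0.149 clock 12.95 q7 -1.88 pos [629.8 159.8 155.8] rpy [-3.136 -0.    -1.219] w 11.5 F [ 0.2 -0.5 -2.2]
-60 969 topz 2.8 x -12.7 12.3
-55 722 topz 2.8 x -12.7 12.0
-50 286 topz 7.1 x -6.5 6.2
-45 349 topz 7.3 x -6.6 6.2
-40 341 topz 7.4 x -6.6 6.3
-35 362 topz 7.6 x -6.7 6.4
-30 326 topz 7.4 x -6.8 6.5
-25 306 topz 7.3 x -6.8 6.5
-20 331 topz 7.4 x -6.9 6.6
-15 1392 topz -15.4 x -12.7 12.0
-10 305 topz -14.5 x -13.6 13.1
-5 255 topz 7.5 x -6.1 5.3
0 237 topz 7.6 x -5.7 5.4
5 249 topz -11.7 x -8.0 7.3
10 240 topz 7.4 x -6.3 5.5
15 231 topz 7.8 x -6.4 6.1
20 244 topz 7.7 x -6.9 6.2
25 250 topz 7.8 x -7.5 6.2
30 241 topz 7.4 x -7.6 6.3
35 229 topz 7.9 x -7.1 6.4
40 247 topz 7.7 x -9.7 10.1
45 325 topz 8.5 x -11.2 10.4
```

Emit:
{"method": "step_arm", "body": {
  "linear": [
    [15,16,0],
    [38,39,0],
    [64,66,0],
    [92,95,0],
    [120,124,0],
    [148,153,0],
    [174,180,0],
    [196,202,0]
  ],
  "yaw": [0.02,0.04,0.06,0.08,0.1,0.12,0.14,0.149],
  "gripper": [-1,-1,-1,-1,-1,-1,-1,-1]
}}

```text
clock: 13.67
eef_pos: [502.8, -97.3, 151.0]
tool_rot: [3.136, 0.0, -1.371]
force: [-0.3, -0.2, -1.3]
width: 11.4
```

Emit:
{"method": "step_arm", "body": {
  "linear": [
    [15,15,0],
    [20,21,0],
    [20,21,0],
    [20,21,0]
  ],
  "yaw": [0,0,0,0],
  "gripper": [-1,-1,-1,-1]
}}

```text
clock: 14.0
eef_pos: [489.8, -117.4, 152.2]
tool_rot: [3.141, 0.002, -1.368]
force: [0.3, 0.6, -1.7]
width: 11.6
```

```bash
python3 seat.py w8.png 455.5 -201.6 62;python3 tilt.py 7 | head -9; python3 go.py 455.5 -201.6 100 11.6
```

```text
4 14 3452 ((457.44598388671875, -201.05633544921875), (99.8512191772461, 45.821624755859375), 11.54507827758789) [ 466.2 -196.5    8.5] [ 8.4 12.7]
20 60 2030 ((457.37127685546875, -201.14138793945312), (64.76129913330078, 36.68663787841797), 11.677602767944336) [ 462.  -199.2   35.3] [36.1 45.2]
-60 668 topz 5.3 x -12.2 12.7
-55 757 topz 5.2 x -12.2 12.7
-50 380 topz 5.3 x -11.8 12.4
-45 374 topz 9.7 x -6.1 6.7
-40 337 topz 9.7 x -6.2 6.8
-35 355 topz 9.7 x -6.2 6.9
-30 339 topz 9.8 x -6.3 6.9
-25 303 topz 9.7 x -6.4 6.8
-20 320 topz 9.9 x -6.5 6.5
lin [76.4 51.9 52.4] yaw 0.003 clock 14.1 q7 -1.64 pos [ 490.7 -116.3  152.6] rpy [-3.141e+00  1.000e-03 -1.365e+00] w 11.4 F [ 1.  -0.5 -2.4]
```

View pics/w8.png

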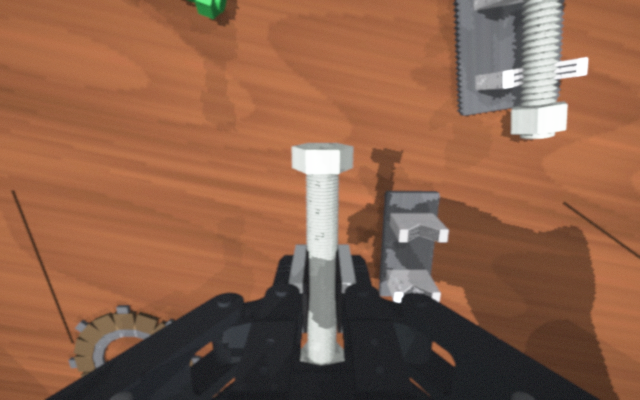

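```bash
python3 go.py 457.4 -201.1 100 11.6
```

```text
lin [76.3 50.  52.4] yaw 0.003 clock 14.1 q7 -1.64 pos [ 490.7 -116.3  152.6] rpy [-3.141e+00  1.000e-03 -1.365e+00] w 11.4 F [ 1.  -0.5 -2.4]
```

Emit:
{"method": "step_arm", "body": {
  "linear": [
    [15,10,0],
    [38,25,5],
    [58,38,18],
    [70,46,32],
    [76,50,44],
    [76,50,50],
    [76,50,50],
    [76,50,50]
  ],
  "yaw": [0.003,0.003,0.003,0.003,0.003,0.003,0.003,0.003],
  "gripper": [-1,-1,-1,-1,-1,-1,-1,-1]
}}

```text
clock: 14.77
eef_pos: [457.3, -200.9, 102.9]
tool_rot: [-3.141, 0.001, -1.368]
force: [0.4, 0.7, -0.8]
width: 11.4
```

```bash
python3 seat.py w9.png 457.4 -201.1 38;python3 tilt.py 7 | head -9; python3 go.py 457.4 -201.1 63 11.6
```

```text
4 14 1721 ((458.1266174316406, -201.0349578857422), (63.203060150146484, 45.61346435546875), 11.6730375289917) [ 453.9 -202.5    8.2] [8.2 9.6]
20 60 812 ((483.6148376464844, -195.77964782714844), (10.495391845703125, 35.879817962646484), 11.250892639160156) [ 485.2 -196.    40.4] [43.7 45.5]
-60 773 topz 5.5 x -13.1 12.1
-55 766 topz 5.2 x -12.9 12.3
-50 381 topz 5.5 x -12.9 11.8
-45 365 topz 9.9 x -7.5 6.6
-40 365 topz 9.7 x -7.6 6.6
-35 364 topz 9.8 x -7.3 6.7
-30 335 topz 9.8 x -7.3 6.3
-25 333 topz 9.9 x -7.4 6.5
-20 335 topz 9.8 x -7.5 6.5
lin [-0.3  0.1 40.5] yaw -0.0 clock 14.87 q7 -1.54 pos [ 457.5 -201.4  103.5] rpy [-3.14   0.    -1.368] w 11.2 F [ 0.9  0.3 -1.8]
```

View pics/w9.png

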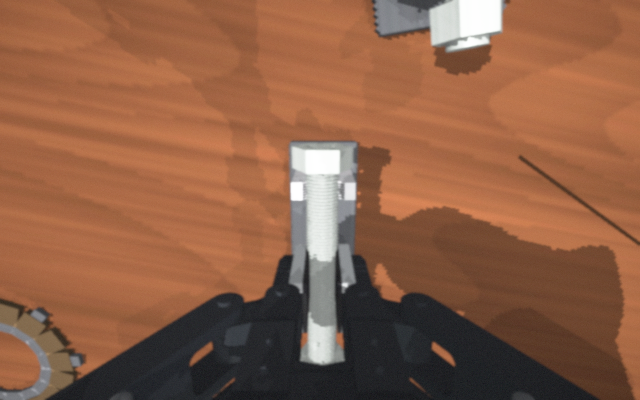

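Bolt is centred above the fine gauge's saddles (322,190). Lowering gently.

Emit:
{"method": "step_arm", "body": {
  "linear": [
    [0,0,8],
    [0,0,18],
    [0,0,27],
    [0,0,33],
    [0,0,37],
    [0,0,39],
    [0,0,40],
    [0,0,40]
  ],
  "yaw": [0,0,0,0,0,0,0,0],
  "gripper": [-1,-1,-1,-1,-1,-1,-1,-1]
}}

```text
clock: 15.53
eef_pos: [456.1, -202.8, 62.6]
tool_rot: [3.141, 0.0, -1.371]
force: [0.0, -0.1, -0.9]
width: 11.5
```

```bash
python3 seat.py w10.png 457.4 -201.1 38;python3 tilt.py 7 | head -6; python3 go.py 457.4 -201.1 58.7 11.6
```

```text
4 14 1792 ((468.754150390625, -198.82058715820312), (50.375953674316406, 45.61725616455078), 11.306779861450195) [ 465.4 -198.5    8.4] [ 8.3 11.6]
20 60 7007 ((457.9365539550781, -202.68630981445312), (75.83443450927734, 38.74333572387695), 16.95829200744629) [ 467.2 -199.9   48.5] [50.6 58.4]
-60 734 topz 5.3 x -12.9 12.4
-55 766 topz 5.1 x -12.6 12.6
-50 390 topz 5.5 x -12.6 12.1
-45 367 topz 9.7 x -7.2 6.9
-40 351 topz 9.7 x -7.4 6.8
-35 995 topz 10.1 x -15.0 15.0
lin [-1.5 -1.4  4.3] yaw -0.003 clock 15.63 q7 -1.59 pos [ 456.3 -202.9   63. ] rpy [-3.141 -0.    -1.371] w 11.6 F [-1.2  0.4 -2.1]
```

View pics/w10.png

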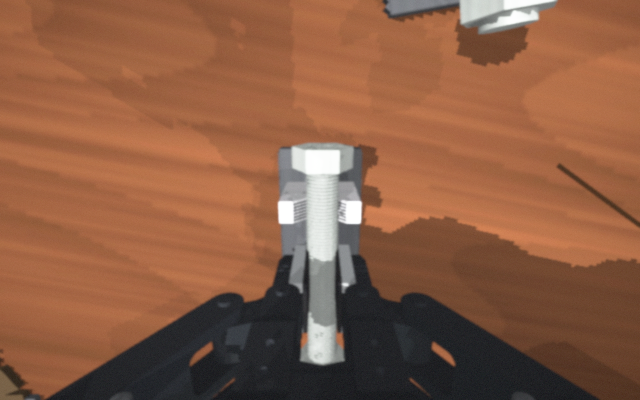

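Emit:
{"method": "step_arm", "body": {
  "linear": [
    [-1.4,-1.4,1],
    [-1.4,-1.4,2],
    [-1.4,-1.4,3],
    [-1.4,-1.4,3.5],
    [-1.4,-1.4,3.5],
    [-1.4,-1.4,3.5]
  ],
  "yaw": [0,0,0,0,0,0],
  "gripper": [-1,-1,-1,-1,-1,-1]
}}

```text
clock: 16.13
eef_pos: [457.3, -201.3, 59.4]
tool_rot: [-3.141, -0.0, -1.371]
force: [1.0, -0.3, -2.4]
width: 11.4
```

Emit:
{"method": "step_arm", "body": {
  "linear": [
    [0,0,0.6],
    [0,0,1.2],
    [0,0,1.5],
    [0,0,1.5],
    [0,0,1.5]
  ],
  "yaw": [0,0,0,0,0],
  "gripper": [-1,-1,-1,-1,-1]
}}

```text
clock: 16.55
eef_pos: [457.4, -201.5, 59.0]
tool_rot: [-3.141, -0.001, -1.371]
force: [-2.2, 0.2, 13.0]
width: 11.5
```

Emit:
{"method": "step_arm", "body": {
  "linear": [
    [0,0,-0.5],
    [0,0,-0.5],
    [0,0,-0.5],
    [0,0,-0.5],
    [0,0,-0.5],
    [0,0,-0.5],
    [0,0,-0.5],
    [0,0,-0.5]
  ],
  "yaw": [0,0,0,0,0,0,0,0],
  "gripper": [-1,-1,-0.6,-0.4,-0.2,0.2,0.2,0.2]
}}

```text
clock: 17.22
eef_pos: [457.1, -201.1, 58.2]
tool_rot: [3.141, 0.0, -1.371]
force: [-0.1, 0.2, -1.1]
width: 51.5
```

```bash
python3 go.py 457.4 -201.1 200 11.6; python3 tilt.py 7;python3 go.py 457.4 -201.1 200 11.6
```

```text
lin [  -0.    -0.2 -141.8] yaw -0.003 clock 17.22 q7 -1.6 pos [ 457.1 -201.1   58.2] rpy [ 3.141  0.    -1.371] w 51.5 F [-0.1  0.2 -1.1]
-60 791 topz 4.1 x -12.3 12.8
-55 769 topz 3.8 x -12.6 12.8
-50 391 topz 4.2 x -12.6 12.5
-45 358 topz 8.4 x -6.8 7.2
-40 367 topz 8.7 x -6.9 7.3
-35 1045 topz 9.0 x -15.0 15.0
-30 745 topz 8.9 x -15.0 15.0
-25 592 topz 8.9 x -14.9 14.9
-20 349 topz 8.6 x -6.7 7.1
-15 309 topz 8.6 x -6.8 7.2
-10 313 topz 8.6 x -6.9 6.8
-5 311 topz 8.6 x -6.9 6.9
0 289 topz 8.6 x -7.0 7.1
5 282 topz 8.6 x -7.0 7.1
10 296 topz 8.6 x -7.0 7.1
15 258 topz 8.6 x -6.7 7.2
20 1238 topz 9.3 x -14.9 15.0
25 503 topz 8.8 x -15.0 14.9
30 331 topz 8.8 x -15.0 14.9
35 232 topz 8.7 x -6.4 7.0
40 238 topz 8.7 x -7.0 7.0
45 380 topz 9.1 x -12.1 12.7
lin [  -0.    -0.2 -141.8] yaw -0.003 clock 17.27 q7 -1.6 pos [ 457.2 -201.2   58.2] rpy [ 3.142  0.    -1.371] w 51.5 F [-0.1 -0.3 -0.6]
```

Seated: axis at 58.2−8.6−7 = 42.6, level. Retreat upward.

Emit:
{"method": "step_arm", "body": {
  "linear": [
    [0,0,-5],
    [0,0,-20],
    [0,0,-50],
    [0,0,-85],
    [0,0,-120],
    [0,0,-150],
    [0,0,-150],
    [0,0,-150]
  ],
  "yaw": [0,0,0,0,0,0,0,0],
  "gripper": [0.2,0.2,0.2,0.2,0.2,0.2,0.2,0.2]
}}

```text
clock: 17.93
eef_pos: [458.1, -201.7, 210.4]
tool_rot: [-3.138, -0.003, -1.372]
force: [-0.1, -0.1, -1.6]
width: 51.0
```

Emit:
{"method": "step_arm", "body": {
  "linear": [
    [30,0,0],
    [65,0,0],
    [105,0,0],
    [145,0,0],
    [180,0,0],
    [200,0,0],
    [200,0,0],
    [200,0,0]
  ],
  "yaw": [0,0,0,0,0,0,0,0],
  "gripper": [0.2,0.2,0.2,0.2,0.2,0.2,0.2,0.2]
}}

```text
clock: 18.6
eef_pos: [495.7, -397.6, 206.3]
tool_rot: [3.14, 0.003, -1.373]
force: [0.5, 1.6, 0.1]
width: 51.2
```

Run:
```python
from h import *
d=cams.get_image('top'); save('t2.png',cv2.resize(d['frame'][120:280,370:470],None,fx=3.7,fy=3.7,interpolation=cv2.INTER_CUBIC))
e=cams.get_image('scene'); save('s2.png',cv2.resize(e['frame'][200:360,160:360],None,fx=3.7,fy=3.7,interpolation=cv2.INTER_CUBIC))
full=pts(d,np.ones((400,640),bool))
for n,c,ang,r in(('coarse',(633.3,-227.4),20.9,10),('fine',(457.4,-201.1),11.6,7)):
    a=np.radians(ang); E=np.array([np.cos(a),np.sin(a)]); F=np.array([-E[1],E[0]])
    t=(full[:,:2]-c)@E; s=(full[:,:2]-c)@F; z=full[:,2]
    k=(abs(t)<20)&(abs(s)<16)&(z>35); print(n,'thread s',s[k].mean().round(1),'slope',np.degrees(np.polyfit(t[k],s[k],1)[0]).round(1),'ztop',np.percentile(z[k],95).round(1))
    k=(abs(t)<80)&(abs(s)<20)&(z>30); h=[(i,round(float(np.ptp(s[k&(t>=i)&(t<i+2)])),0),round(float(z[k&(t>=i)&(t<i+2)].max()),0)) for i in list(range(-70,-40,2))+list(range(40,70,2)) if (k&(t>=i)&(t<i+2)).any()]
    print(h)
s=ctrl.read_state(); print(s['clock'],s['eef_pos'],s['width'])
```

```text
coarse thread s 1.7 slope 0.4 ztop 52.3
[(-70, 13.0, 53.0), (-68, 19.0, 54.0), (-66, 26.0, 60.0), (-64, 32.0, 57.0), (-62, 34.0, 59.0), (-60, 29.0, 60.0), (-58, 26.0, 57.0), (-56, 32.0, 62.0), (-54, 33.0, 59.0), (-52, 32.0, 57.0), (-50, 31.0, 58.0), (-48, 15.0, 55.0), (-46, 12.0, 51.0), (-44, 12.0, 55.0), (-42, 14.0, 50.0), (40, 16.0, 53.0), (42, 10.0, 49.0), (44, 14.0, 52.0), (46, 28.0, 59.0), (48, 32.0, 62.0), (50, 33.0, 57.0), (52, 29.0, 59.0), (54, 31.0, 60.0), (56, 27.0, 60.0), (58, 28.0, 58.0), (60, 0.0, 43.0)]
fine thread s 0.5 slope 0.7 ztop 49.6
[(-64, 11.0, 50.0), (-62, 12.0, 50.0), (-60, 18.0, 53.0), (-58, 22.0, 55.0), (-56, 23.0, 55.0), (-54, 24.0, 55.0), (-52, 24.0, 54.0), (-50, 21.0, 56.0), (-48, 10.0, 53.0), (-46, 8.0, 49.0), (-44, 11.0, 52.0), (-42, 10.0, 49.0), (40, 10.0, 51.0), (42, 11.0, 50.0), (44, 10.0, 49.0), (46, 12.0, 56.0), (48, 22.0, 54.0), (50, 22.0, 58.0), (52, 23.0, 58.0), (54, 24.0, 59.0)]
18.7 [ 496.50383168 -395.16916709  207.26415378] 51.232105341419434
```

View pics/t2.png

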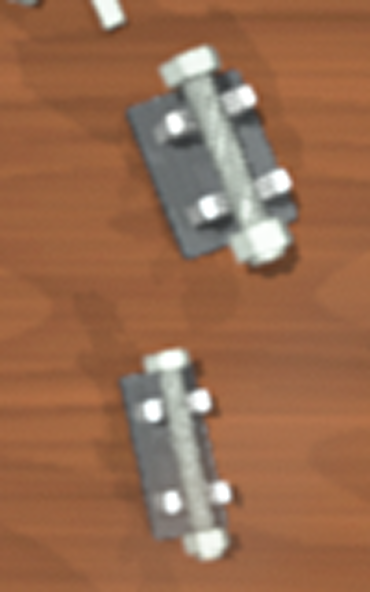

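View pics/s2.png

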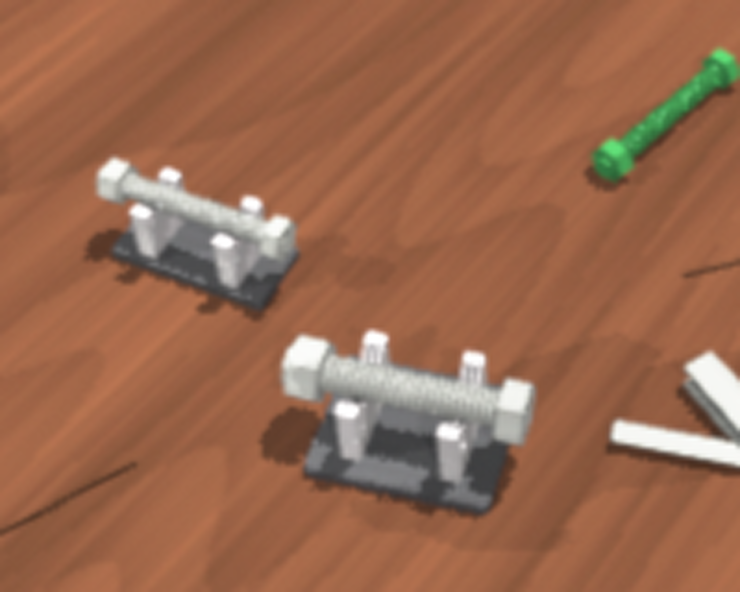

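Both bolts lie level in their notches, centred to within about 2 mm, and the arm is clear. In the top view the coarse bolt is at about (225,155) and the fine one at (185,450). Handing in.

```bash
python3 -c "
from cell import ctrl
print(ctrl.finish_job(), ctrl.read_state()['clock'])"
```

```text
the job is handed in; nothing more can be done
the job is handed in; nothing more can be done
```

Both bolts are seated in their own gauges and released, and I handed the job in at about 18.7 s. No verdict was reported. I left the green and orange look-alikes alone.

| Last check (top camera; axis height = thread top minus radius) | Coarse bolt | Fine bolt |
|---|---|---|
| Sideways from seat | about 1.7 mm | about 0.5 mm |
| Along the axis from seat | about 1–2 mm | about 1 mm |
| In line with seat | within 1° | within 1° |
| Axis height (seat is 42 mm) | about 42.3 mm | about 42.6 mm |

- **Level:** the wrist camera showed both bolts level, and the last pictures show both lying in their notches with the arm clear.
- **Set-down:** both were lowered in steps of about 1 mm at the end. The force was at most 13 N when I read it after contact.
- **Disagreement:** one reading of the fine bolt's height in the gripper, taken while the arm was still moving, was about 2 mm off. I measured again once the arm had settled and used that value.

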